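Change over the seed caddies on the kitchen counter

ROBOT

A 6-joint arm with a two-finger parallel gripper is mounted at the origin on the work surface. World frame = base frame: x ahead of the robot, y to its left, z up, the work surface at z = 0. Lengths are in m, angles in rad, forces in N, time in s.
With the tool pointing down it reaches from about 0.35 to 0.775 m from the base axis. Payload 5.5 kg.
Tool frame: the origin (TCP) lies midway between the tips of the shut fingers; the grasp point (between the pads) lies 19 mm behind it (env.tcp_to_grasp is the distance from the TCP to the grasp point, in m); z points along the fingers, y is the direction in which the jaws open and shut (so a half turn about z gives the same grasp; the last joint's range is limited). The gripper opens to 85 mm and grips with 20 to 120 N. Pads are 22 mm wide; open, the fingers measure 114 mm over their backs; the gripper's body (76 mm by 85 mm) begins 54 mm behind the grasp point. The pads swing forward as they close: fully open they stand 13 mm farther back than shut.
Start: joints at [-1.292, 0.313, 0.046, 1.304, 0, 1.431], TCP at [0.234, -0.525, 0.231] pointing down, gripper open.
Joint ranges: [-2.76, 2.76], [-0.86, 1.69], [-1.03, 1.26], [-2.2, 2.34], [-1.47, 1.5], [-3.14, 3.14]. Speed limits (rad/s): [2.57, 2.57, 3.14, 3.14, 3.14, 3.14].

INTERFACE

Orientations are given as a unit quaternion [w, x, y, z].
In Python, from workcell import get_state, viewer, hand_in, finder, env gives the robot as it stands.
- The arm moves only by the tool arm_command, never from a script. Its argument "motion" is a list of rows, each an object of numbers: "x", "y", "z": the shift along the tool's x, y, z in mm; "rx", "ry", "rz": the turn, a rotation vector about the tool's x, y, z in degrees; "hand": the closure, from -1 (fully open) to 1 (shut). A call has 1 to 10 rows; each row is the pose to reach, as a shift and turn from the pose commanded when the call began, along the tool's axes at that moment; what a row does not reach only later rows make up. A row lasts 1/8 s, in which the tool goes at most 62.5 mm and 10.7 degrees, less where a joint would pass 70% of its speed; a pose out of reach is approached as far as the arm can. A call with a gripper value outside its range is refused whole. The fingers move at their own pace and stop on an object; "force" is the grip in N (left out, the last holds). Time passes only in rows, so rows that repeat a pose let the fingers close. It gives the time, the measured TCP pose, the force and the opening at its end, in the units of the state.
- get_state(): the state, without advancing time (a new reading comes with each control period).
- viewer.read_camera(name): name is "side" or "top"; returns a dict with "image" (400x640x3 uint8, red, green, blue), "z_map" (400x640 float32, m along the optical axis (not along the pixel's ray), 0 where there is no reading), "intrinsics" (3x3 intrinsics, pixels), "rvec" (rotation vector, rad) and "tvec" (3), from world to camera coordinates, as OpenCV has them. Camera axes: x right, y down, z forward; pixel columns grow to the right and rows downward; lengths in m; the calibration is good to about 2 mm. A picture is of the moment at which its call begins.
- hand_in(): hands the job in, once; it reports no verdict.
Trained networks look in a picture, given as the dict that the camera call returned (one of the last four; its "shot" number tells which), for a name from the list of things; names that differ only in an ending like _2 or _b are one class to them, and where a whole thing is asked for, a point or a joint stands for the part that bears it (a point fixed in the world has none). Each returns a list of dicts, best first, with "score" (0 to 1); they miss things now and then, are a little off and sometimes report something else, mostly with a low value. They report only what shows in the picture. A call takes as long as a camera call. They do not tell look-alikes from the thing itself.
- finder.find_in(picture, query): "at" ([column, row] in pixels, amid what is visible of it).
- finder.masks_of(picture, query): "region" (400x640 bool, what is visible of it) and "at" ([column, row] in pixels, amid what is visible of it).
The state is a dict: "clock": time; "joint_pos": joint angles; "qvel": joint speeds; "tau": joint torques, N m; "tcp_pos": TCP position; "orientation": TCP orientation; "wrist_force": force on the tool from outside, world axes, zero at the start; "ft_torque": the same for the moment, N m; "finger_gap": finger opening in m.
Only numpy, scipy, OpenCV 4.12 (cv2) and the standard library are available. Lean on these libraries where they do the work, as an engineer would, in place of code of your own. Each camera call takes 0.05 s, during which the arm holds its last target.

TASK

The seeds from the tall round caddy are sown: press its raised lid down until it latches shut. The seeds in the low square caddy come next: press its shut lid so that it springs open. Check that the round one stays shut and the square one stays open, and leave the stack of cups and the glass jar standing where they are.

Things in the scene. Friction and masses are not known exactly. Their poses are not given: they have to be found in the camera images.
- tall_press (a point): Lid of the tall round caddy (aluminium, 120 mm wide, fixed), starts up 34 deg in front. Point: lid's top face, 15 mm from its front edge, moves with the lid; z normal, +x to the hinge. Hinge axis: 105 mm along +x, 8 mm along -z, 133 mm high. Latched: level, point 141 mm high. Pressed at least 5 mm lower (rigid stop at 6.8; 3-5 N, 15 at first touch) and let go, open latches, latched springs open.
- low_press (a point): Lid of the low square caddy (aluminium box 140 mm deep, 150 wide, fixed), starts latched, level. Point: lid's top face, 15 mm from its front edge, moves with the lid; z normal, +x to the hinge. Hinge axis: 125 mm along +x, 8 mm along -z, 83 mm high. Latched: point 91 mm high. Same latch: pressed at least 5 mm lower (rigid stop at 6.8; 3-5 N) and let go, it springs up to 34 deg, point 70 mm higher.
- cups: Bystander: loose stack of nested green plastic cups, 82 mm across, 142 mm high; origin at the centre of its underside, z up. To be left alone.
- jar: Bystander: loose glass storage jar with a white screw lid, 76 mm across, 120 mm high; origin at the centre of its underside, z up. To be left alone.
Things that resemble listed ones, but are neither listed nor needed, are in the scene too. Leave any brown, orange or pink look-alike of the part that bears low_press alone.

How it is judged:
By the outcome, as a careful person would: the job done as asked, in the order asked, and still so for the second after the job is handed in, with the robot touching nothing.
It also fails if it takes over 48 s, if anything falls off the work surface, if the arm or the gripper's body presses on something with over 40 N, if the wrist force passes 120 N, or if a joint passes its speed limit or range.

## Working session

There is one attempt and no reset: what is moved stays moved. The work goes in short steps, Python scripts to look and compute and a tool call to move; the robot and the scene stay as the last step left them, time stands still between calls to the robot, and variables do not carry over. Pictures are saved under pics/ and viewed, and the job is handed in when it is done.

Besides the shell and the picture viewer there is one more tool, called in YAML: its name, and indented under it one key for each argument. arm_command: Moves the arm, as the interface text tells. Its arguments: {"type":"object","properties":{"motion":{"type":"array","items":{"type":"object","properties":{"x":{"type":"number"},"y":{"type":"number"},"z":{"type":"number"},"rx":{"type":"number"},"ry":{"type":"number"},"rz":{"type":"number"},"hand":{"type":"number"}}}},"force":{"type":"number"}},"required":["motion"]}

```bash
mkdir -p pics; ls
cat > h.py <<'E'
import numpy as np, cv2
from workcell import get_state, viewer, hand_in, finder, env
def cam(n):
    p=viewer.read_camera(n); return p
def save(p,f,crop=None,s=1):
    im=p["image"][:,:,::-1]
    if crop: c0,r0,c1,r1=crop; im=im[r0:r1,c0:c1]
    cv2.imwrite("pics/"+f,cv2.resize(im,None,fx=s,fy=s,interpolation=cv2.INTER_CUBIC))
def cloud(p):
    z=p["z_map"].astype(float);K=p["intrinsics"];R,_=cv2.Rodrigues(np.array(p["rvec"],float))
    u,v=np.meshgrid(np.arange(640),np.arange(400))
    c=np.stack([(u-K[0,2])/K[0,0]*z,(v-K[1,2])/K[1,1]*z,z],-1)
    w=(c-np.array(p["tvec"]).reshape(3))@R
    w[z==0]=np.nan
    return w
def proj(p,X):
    q,_=cv2.projectPoints(np.array(X,float).reshape(-1,3),np.array(p["rvec"],float),np.array(p["tvec"],float),np.array(p["intrinsics"],float),None); return q.reshape(-1,2)
E
cat > a.py <<'E'
from h import *
for n in ["top","side"]:
    p=cam(n); save(p,n+"0.png"); np.savez("/tmp/"+n+".npz",**{k:np.array(v) for k,v in p.items()})
    for q in ["tall_press","low_press","cups","jar"]:
        print(n,q,[(np.round(d["at"]),round(d["score"],2)) for d in finder.find_in(p,q)], [(np.round(d["at"]),round(d["score"],2),d["region"].sum()) for d in finder.masks_of(p,q)])
s=get_state();print(s)
E
python3 a.py
```

```text
pics
top tall_press [(array([264., 202.]), 0.94)] [(array([262., 203.]), 0.61, np.int64(1106))]
top low_press [(array([392., 284.]), 0.88), (array([374., 140.]), 0.83), (array([395., 210.]), 0.79), (array([294., 140.]), 0.62)] [(array([375., 143.]), 0.97, np.int64(2060)), (array([396., 213.]), 0.91, np.int64(2172)), (array([294., 138.]), 0.74, np.int64(2158)), (array([394., 284.]), 0.7, np.int64(1467))]
top cups [(array([460., 277.]), 0.55)] [(array([460., 278.]), 0.67, np.int64(745))]
top jar [(array([192., 254.]), 0.71)] [(array([192., 255.]), 0.67, np.int64(578))]
side tall_press [(array([298., 224.]), 0.65)] [(array([298., 226.]), 0.9, np.int64(1927)), (array([321., 155.]), 0.65, np.int64(1434))]
side low_press [(array([222., 222.]), 0.89), (array([398., 164.]), 0.79), (array([245., 168.]), 0.7), (array([321., 160.]), 0.63)] [(array([322., 160.]), 0.89, np.int64(1378)), (array([246., 166.]), 0.73, np.int64(1600)), (array([399., 164.]), 0.7, np.int64(1557)), (array([221., 223.]), 0.6, np.int64(2691))]
side cups [] [(array([378., 132.]), 0.8, np.int64(824))]
side jar [(array([362., 350.]), 0.63)] [(array([362., 351.]), 0.76, np.int64(1976))]
{'clock': 0.9, 'joint_pos': array([-1.29161779e+00,  3.13173651e-01,  4.61270144e-02,  1.30357956e+00,
        1.73873744e-05,  1.43116917e+00]), 'qvel': array([-3.87559181e-04,  1.21398314e-03,  1.32731463e-03,  2.22116359e-05,
        4.08637018e-04,  8.76155087e-04]), 'tau': array([ 4.21005889e-04, -4.80443609e+01,  2.98816288e+01, -9.53757376e-05,
       -1.85641120e-04, -7.24377742e-06]), 'tcp_pos': array([ 0.23383452, -0.52537572,  0.23134926]), 'orientation': array([8.42500569e-05, 9.78155219e-01, 2.07875828e-01, 1.46030581e-05]), 'wrist_force': array([-0.14674293,  0.36119401,  0.11802102]), 'ft_torque': array([ 0.02851065, -0.00327266,  0.02249939]), 'finger_gap': 0.08543281492860817}
```

View pics/top0.png

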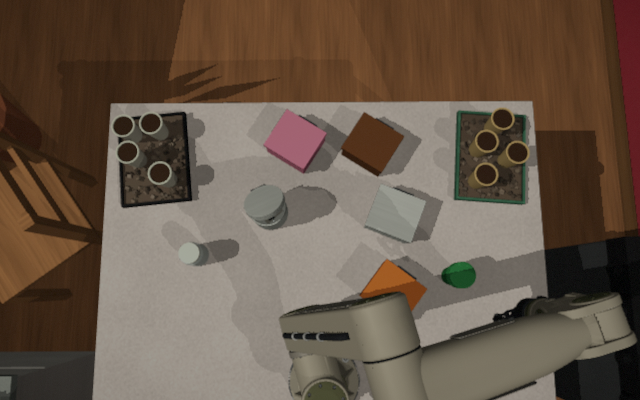

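View pics/side0.png

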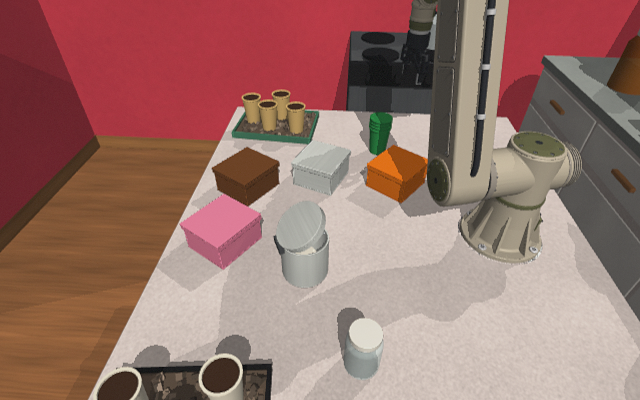

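Candidates for the low lid in the top view are pink (294,140), brown (374,142), orange (394,284) and bare aluminium (396,213). I choose the aluminium one, which is at (321,160) in the side view. The tall round caddy is at (265,203) in the top view and (300,228) in the side view. Next I'll take a close crop and the geometry.

```bash
cat > b.py <<'E'
import numpy as np,cv2
from h import cloud,proj
ims=[]
for n,cr in [("side",(270,130,360,290)),("top",(230,170,440,260))]:
    p=dict(np.load(f"/tmp/{n}.npz")); c0,r0,c1,r1=cr
    cv2.imwrite(f"pics/crop_{n}.png",cv2.resize(p["image"][r0:r1,c0:c1,::-1],None,fx=3.6,fy=3.6,interpolation=cv2.INTER_CUBIC))
    w=cloud(p)
    if n=="top":
        for nm,b in [("low",(355,175,440,250)),("tall",(235,175,300,235)),("cups",(438,255,482,295)),("jar",(172,238,212,270))]:
            q=w[b[1]:b[3],b[0]:b[2]].reshape(-1,3); q=q[np.isfinite(q[:,2])]
            t=q[q[:,2]>0.05]
            if nm=="low":
                t=q[(q[:,2]>.083)&(q[:,2]<.1)]
                r=cv2.minAreaRect((t[:,:2]*1000).astype(np.float32)); print(nm,len(t),t[:,2].mean(),r,cv2.boxPoints(r))
            elif nm=="tall":
                t=q[q[:,2]>.12]; print(nm,t.min(0),t.max(0))
                # plane fit
                c=t.mean(0);u,s,vt=np.linalg.svd(t-c); nn=vt[2]*np.sign(vt[2][2]); print("plane",c,nn,s/np.sqrt(len(t)),np.degrees(np.arccos(nn[2])))
                b=np.abs((t-c)@nn)<.004; t=t[b]; c=t.mean(0);u,s,vt=np.linalg.svd(t-c,full_matrices=False); nn=vt[2]*np.sign(vt[2][2]); print("plane",len(t),c,nn,s/np.sqrt(len(t)),np.degrees(np.arccos(nn[2])), "low dir az",np.degrees(np.arctan2(nn[1],nn[0])))
                print("xyz pct",np.percentile(t,[1,99],axis=0))
            else: 
                t=q[q[:,2]>.1]; print(nm,t.mean(0),t.min(0),t.max(0))
    else:
        q=w[195:255,270:335].reshape(-1,3);q=q[np.isfinite(q[:,2])];t=q[q[:,2]>.145]
        for i in range(4):
            c=t.mean(0);u,s,vt=np.linalg.svd(t-c,full_matrices=False); nn=vt[2]*np.sign(vt[2][2]); d=np.abs((t-c)@nn); t=t[d<max(.003,2*d.std())]
        print("side tall plane",len(t),c,nn,s/np.sqrt(len(t)),np.degrees(np.arccos(abs(nn[2]))),np.degrees(np.arctan2(nn[1],nn[0])),t.min(0),t.max(0))
        q=w[140:195,290:355].reshape(-1,3);q=q[np.isfinite(q[:,2])];t=q[(q[:,2]>.083)&(q[:,2]<.1)]
        r=cv2.minAreaRect((t[:,:2]*1000).astype(np.float32)); print("side low",len(t),t[:,2].mean(),r,cv2.boxPoints(r))
E
python3 b.py
```

```text
side tall plane 1504 [0.55850832 0.18661394 0.17487614] [0.50970515 0.23628146 0.82726763] [0.03301949 0.02916066 0.00107408] 34.18092771559675 24.870787512138417 [0.50876919 0.12169238 0.14504608] [0.61562963 0.24751372 0.20853388]
side low 1237 0.08891416574282537 ((533.5689086914062, -232.89715576171875), (162.31658935546875, 146.0625762939453), 67.64641571044922) [[ 435.1594  -280.1814 ]
 [ 570.24603 -335.73212]
 [ 631.9784  -185.61292]
 [ 496.89178 -130.0622 ]]
low 2177 0.09086803205162969 ((534.616455078125, -237.23141479492188), (158.70846557617188, 152.8061065673828), 67.68026733398438) [[ 433.80084 -281.6244 ]
 [ 575.15857 -339.6563 ]
 [ 635.43207 -192.83844]
 [ 494.07434 -134.80652]]
tall [0.48988338 0.11714296 0.12015254] [0.62355466 0.24433154 0.21016418]
plane [0.5531129  0.17784383 0.17406569] [0.43802038 0.17487264 0.88179233] [0.03507512 0.03252247 0.01617428] 28.140667856212456
plane 465 [0.568665   0.19059228 0.16466284] [0.45098751 0.18242536 0.8736883 ] [0.03401643 0.03117811 0.00203829] 29.10988512327193 low dir az 22.02343156082696
xyz pct [[0.50206111 0.11995259 0.13929867]
 [0.61542256 0.24124198 0.20147286]]
cups [ 0.33078755 -0.42141303  0.13898847] [ 0.29181145 -0.46696876  0.10004744] [ 0.37106476 -0.38476293  0.15108336]
jar [0.40641803 0.41868224 0.11855784] [0.37350548 0.38662296 0.10035117] [0.43899545 0.45286494 0.12755206]
```

```bash
python3 -c "
import cv2;a=cv2.imread('pics/crop_side.png');print(a.shape)"
```

```text
(576, 324, 3)
```

View pics/crop_side.png

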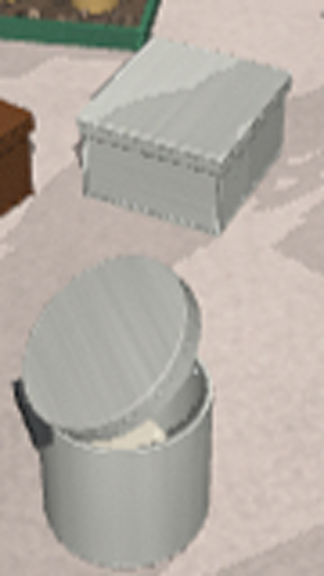

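View pics/crop_top.png

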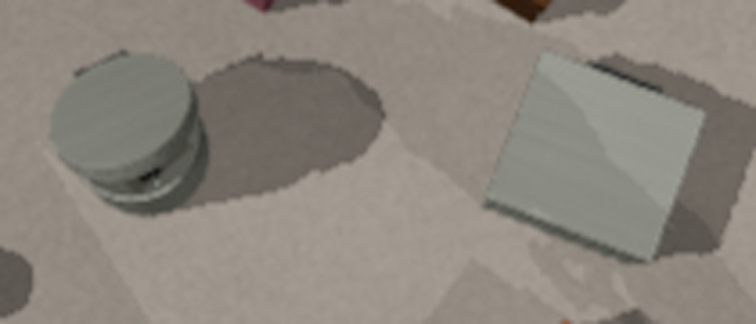

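```bash
cat > c.py <<'E'
import numpy as np,cv2
from h import proj
from scipy.spatial.transform import Rotation as Ro
def fr(az): 
    a=np.radians(az); return np.array([np.cos(a),np.sin(a),0]),np.array([-np.sin(a),np.cos(a),0]),np.array([0,0,1.])
def tall(ax,az,ang):
    d,l,z=fr(az);t=np.radians(ang);H=np.array([ax[0],ax[1],.133])+.06*d
    X=np.cos(t)*d-np.sin(t)*z; Z=np.sin(t)*d+np.cos(t)*z
    th=np.linspace(0,2*np.pi,60);C=H-.06*X+.008*Z
    return H,H-.105*X+.008*Z,np.array([C+.06*(np.cos(a)*X+np.sin(a)*l) for a in th])
if __name__=="__main__":
    ax=(.545,.1805);az=24.5
    H,P,c=tall(ax,az,34); print("tall H",H,"P up",P,"P shut",tall(ax,az,0)[1])
    d,l,z=fr(-22.3);C=np.array([.5342,-.2355,.091]);Q=C-.055*d;print("low P",Q)
    b=np.array([C+.07*s*d+.075*k*l for s,k in[(-1,-1),(-1,1),(1,1),(1,-1)]])
    base=np.array([[ax[0]+.06*np.cos(a),ax[1]+.06*np.sin(a),0] for a in np.linspace(0,6.28,60)])
    for n,cr in [("side",(230,130,360,290)),("top",(230,170,440,260))]:
        p=dict(np.load(f"/tmp/{n}.npz"));f=3.6;im=cv2.resize(p["image"][:,:,::-1],None,fx=f,fy=f,interpolation=cv2.INTER_CUBIC)
        for pts,col in [(c,(0,0,255)),(b,(255,0,0)),(base,(0,160,0))]:
            cv2.polylines(im,[((proj(p,pts)+.5)*f).astype(np.int32)],True,col,1)
        for pt in (P,Q): cv2.circle(im,tuple(((proj(p,pt)[0]+.5)*f).astype(int)),4,(0,255,255),-1)
        c0,r0,c1,r1=[int(v*f) for v in cr];cv2.imwrite(f"pics/fit_{n}.png",im[r0:r1,c0:c1])
E
python3 c.py
```

```text
tall H [0.59959768 0.20538159 0.133     ] P up [0.52445726 0.17113813 0.19834756] P shut [0.50405174 0.1618388  0.141     ]
low P [ 0.48331347 -0.21462991  0.091     ]
```

View pics/fit_side.png

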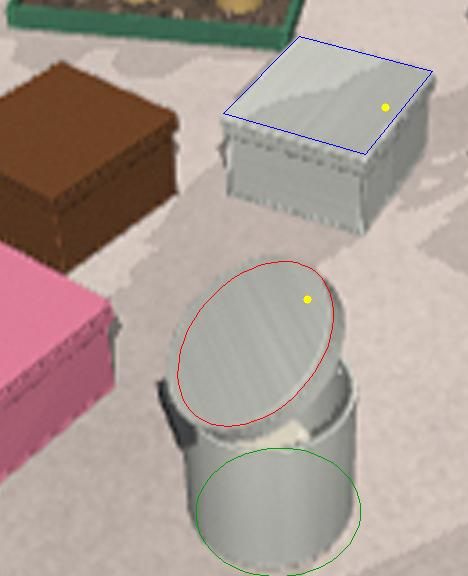

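View pics/fit_top.png

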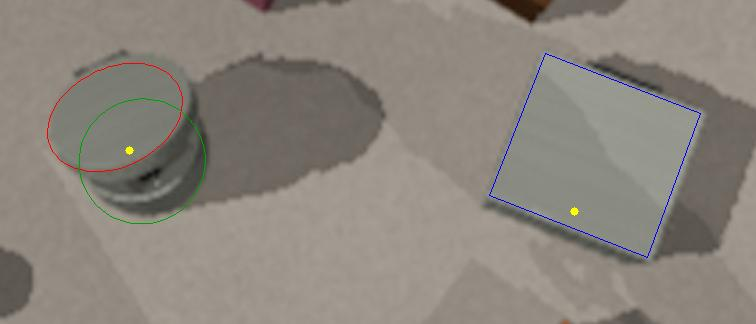

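```bash
sed -i 's/ax=(.545,.1805)/ax=(.551,.1775)/' c.py; python3 c.py
```

```text
tall H [0.60559768 0.20238159 0.133     ] P up [0.53045726 0.16813813 0.19834756] P shut [0.51005174 0.1588388  0.141     ]
low P [ 0.48331347 -0.21462991  0.091     ]
```

View pics/fit_side.png

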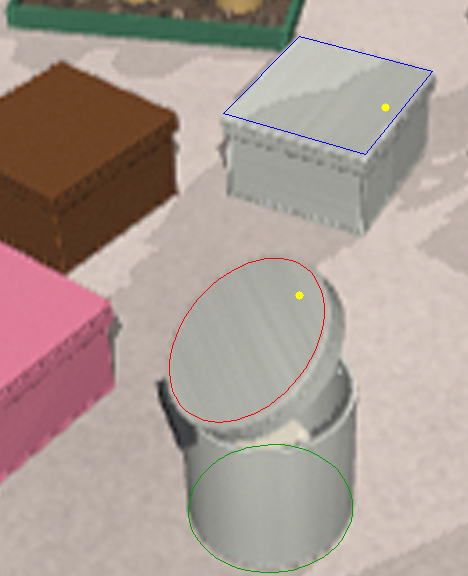

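View pics/fit_top.png

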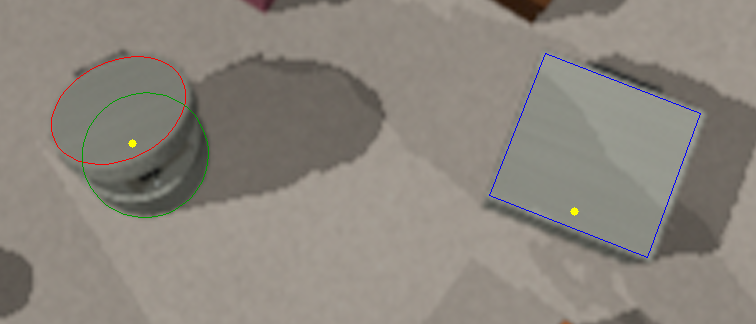

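arm_command:
  motion:
    - {"z":-40,"hand":1}
    - {"z":-40,"hand":1}

```text
invalid input at $.motion[0]: expected keys x, y, z, rx, ry, rz, hand
```

The shifted model now matches the images: the lid ring and base ring sit on the tall caddy, and the square outline sits on the aluminium box. Next I'll rise, shut the fingers and fly to above the raised lid.

arm_command:
  motion:
    - {"x":0,"y":0,"z":-40,"rx":0,"ry":0,"rz":0,"hand":1}
    - {"x":50,"y":-47,"z":-40,"rx":0,"ry":0,"rz":-10,"hand":1}
    - {"x":90,"y":-84,"z":-40,"rx":0,"ry":0,"rz":-20,"hand":1}
    - {"x":130,"y":-121,"z":-40,"rx":0,"ry":0,"rz":-30,"hand":1}
    - {"x":170,"y":-158,"z":-40,"rx":0,"ry":0,"rz":-40,"hand":1}
    - {"x":210,"y":-196,"z":-40,"rx":0,"ry":0,"rz":-50,"hand":1}
    - {"x":250,"y":-233,"z":-40,"rx":0,"ry":0,"rz":-60,"hand":1}
    - {"x":290,"y":-270,"z":-40,"rx":0,"ry":0,"rz":-70,"hand":1}
    - {"x":330,"y":-308,"z":-40,"rx":0,"ry":0,"rz":-80,"hand":1}
    - {"x":370,"y":-345,"z":-40,"rx":0,"ry":0,"rz":-90,"hand":1}

```text
clock: 2.15
tcp_pos: [0.4321, -0.058, 0.2716]
orientation: [0.001, 0.542, 0.84, 0.0]
wrist_force: [-0.1, 0.4, 0.3]
finger_gap: 0.0001
```

```bash
cat > g.py <<'E'
import sys
from h import *
from scipy.spatial.transform import Rotation as Ro
s=get_state();w,x,y,z=s["orientation"];R=Ro.from_quat([x,y,z,w])
print(s["clock"],s["tcp_pos"].round(4),"yaw tool x",np.degrees(np.arctan2(R.as_matrix()[1,0],R.as_matrix()[0,0])).round(1),"tz",R.as_matrix()[:,2].round(3),"q",s["joint_pos"].round(2),"gap",s["finger_gap"],"F",s["wrist_force"].round(1))
for a in sys.argv[1:]:
    t=np.array([float(v) for v in a.split(",")]);print(a,"->tool mm",(R.inv().apply(t-s["tcp_pos"])*1000).round(1))
E
python3 g.py .530,.168,.24
```

```text
2.15 [ 0.4321 -0.058   0.2716] yaw tool x 114.3 tz [ 0.001 -0.001 -1.   ] q [-0.32  0.03 -0.2   1.34 -0.    0.83] gap 6.996197127131944e-05 F [-0.1  0.4  0.3]
.530,.168,.24 ->tool mm [165.6 182.3  31.6]
```

arm_command:
  motion:
    - {"x":40,"y":44,"z":0,"rx":0,"ry":0,"rz":0,"hand":1}
    - {"x":80,"y":88,"z":0,"rx":0,"ry":0,"rz":0,"hand":1}
    - {"x":120,"y":132,"z":0,"rx":0,"ry":0,"rz":0,"hand":1}
    - {"x":150,"y":165,"z":10,"rx":0,"ry":0,"rz":0,"hand":1}
    - {"x":162,"y":180,"z":30,"rx":0,"ry":0,"rz":0,"hand":1}
    - {"x":162,"y":180,"z":32,"rx":0,"ry":0,"rz":0,"hand":1}
    - {"x":162,"y":180,"z":32,"rx":0,"ry":0,"rz":0,"hand":1}

```text
clock: 3.02
tcp_pos: [0.5298, 0.161, 0.2394]
orientation: [-0.0, 0.545, 0.839, -0.0]
wrist_force: [-0.4, 0.6, 0.1]
finger_gap: 0.0006
```

```bash
python3 g.py .530,.168,.24
python3 - <<'E'
from h import *
p=cam("side");save(p,"side1.png",(220,80,380,300),2.7)
E
```

```text
3.025 [0.5298 0.161  0.2394] yaw tool x 114.0 tz [-0.001 -0.    -1.   ] q [ 0.15  0.27  0.01  1.31 -0.    1.3 ] gap 0.0005834416276034508 F [-0.4  0.6  0.1]
.530,.168,.24 ->tool mm [ 6.3  3.  -0.6]
```

View pics/side1.png

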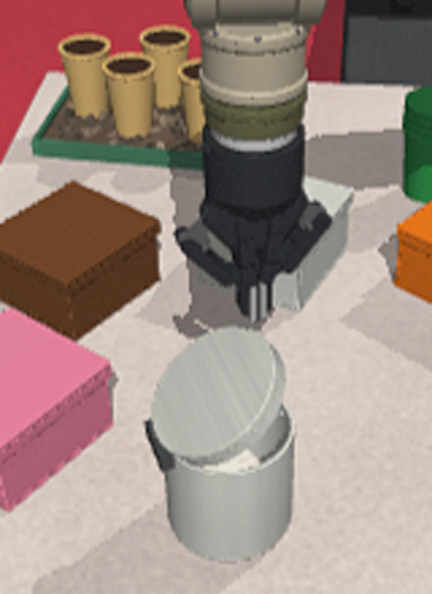

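arm_command:
  motion:
    - {"x":6,"y":3,"z":15,"rx":0,"ry":0,"rz":0,"hand":1}
    - {"x":6,"y":3,"z":30,"rx":0,"ry":0,"rz":0,"hand":1}
    - {"x":6,"y":1,"z":37,"rx":0,"ry":0,"rz":0,"hand":1}
    - {"x":6,"y":-1,"z":44,"rx":0,"ry":0,"rz":0,"hand":1}
    - {"x":6,"y":-4,"z":50,"rx":0,"ry":0,"rz":0,"hand":1}
    - {"x":6,"y":-7,"z":56,"rx":0,"ry":0,"rz":0,"hand":1}
    - {"x":6,"y":-11,"z":62,"rx":0,"ry":0,"rz":0,"hand":1}
    - {"x":6,"y":-13,"z":68,"rx":0,"ry":0,"rz":0,"hand":1}
    - {"x":6,"y":-15,"z":74,"rx":0,"ry":0,"rz":0,"hand":1}
    - {"x":6,"y":-17,"z":80,"rx":0,"ry":0,"rz":0,"hand":1}

```text
clock: 4.32
tcp_pos: [0.5126, 0.1601, 0.1591]
orientation: [0.0, 0.545, 0.839, 0.0]
wrist_force: [2.6, -0.1, 3.4]
finger_gap: -0.0005
```

```bash
python3 g.py .510,.159,.141 .510,.159,.134
python3 - <<'E'
from h import *
p=cam("side");save(p,"side2.png",(220,80,380,300),2.7)
E
```

```text
4.325 [0.5126 0.1601 0.1591] yaw tool x 114.0 tz [ 0.001  0.    -1.   ] q [ 0.15  0.27 -0.19  1.11 -0.    1.31] gap -0.0005334199596238789 F [ 2.6 -0.1  3.4]
.510,.159,.141 ->tool mm [ 0.1 -2.9 18.1]
.510,.159,.134 ->tool mm [ 0.1 -2.9 25.1]
```

View pics/side2.png

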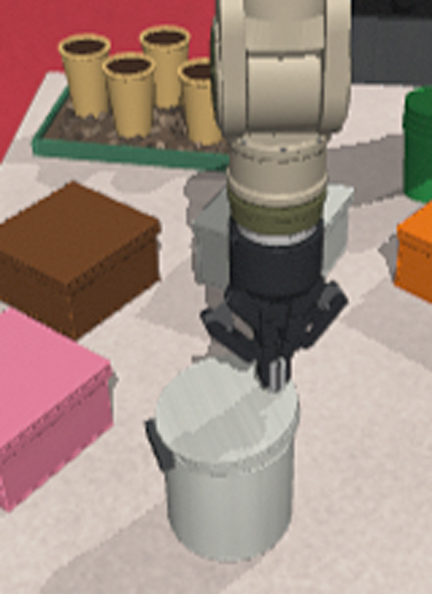

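The tip touches near the front edge at (273,380), and the lid is nearly level. Next I'll press to the stop.

arm_command:
  motion:
    - {"x":0,"y":-1,"z":3,"rx":0,"ry":0,"rz":0,"hand":1}
    - {"x":0,"y":-1,"z":6,"rx":0,"ry":0,"rz":0,"hand":1}
    - {"x":0,"y":-2,"z":9,"rx":0,"ry":0,"rz":0,"hand":1}
    - {"x":0,"y":-2,"z":12,"rx":0,"ry":0,"rz":0,"hand":1}
    - {"x":0,"y":-3,"z":15,"rx":0,"ry":0,"rz":0,"hand":1}
    - {"x":0,"y":-3,"z":18,"rx":0,"ry":0,"rz":0,"hand":1}
    - {"x":0,"y":-3,"z":20,"rx":0,"ry":0,"rz":0,"hand":1}
    - {"x":0,"y":-3,"z":22,"rx":0,"ry":0,"rz":0,"hand":1}
    - {"x":0,"y":-3,"z":24,"rx":0,"ry":0,"rz":0,"hand":1}
    - {"x":0,"y":-3,"z":24,"rx":0,"ry":0,"rz":0,"hand":1}

```text
clock: 5.62
tcp_pos: [0.5092, 0.1587, 0.1351]
orientation: [-0.0, 0.545, 0.839, -0.0]
wrist_force: [0.9, -0.3, 4.1]
finger_gap: 0.0001
```

```bash
python3 g.py
```

```text
5.625 [0.5092 0.1587 0.1351] yaw tool x 114.0 tz [-0.001 -0.    -1.   ] q [ 0.15  0.28 -0.24  1.05 -0.    1.3 ] gap 6.072860075075204e-05 F [ 0.9 -0.3  4.1]
```

arm_command:
  motion:
    - {"x":0,"y":0,"z":0.7,"rx":0,"ry":0,"rz":0,"hand":1}
    - {"x":0,"y":0,"z":1.2,"rx":0,"ry":0,"rz":0,"hand":1}
    - {"x":0,"y":0,"z":1.2,"rx":0,"ry":0,"rz":0,"hand":1}

```text
clock: 6.0
tcp_pos: [0.5093, 0.1588, 0.1343]
orientation: [0.0, 0.545, 0.839, -0.0]
wrist_force: [-0.4, -0.8, 5.5]
finger_gap: -0.0005
```

arm_command:
  motion:
    - {"x":0,"y":0,"z":-4,"rx":0,"ry":0,"rz":0,"hand":1}
    - {"x":0,"y":0,"z":-10,"rx":0,"ry":0,"rz":0,"hand":1}
    - {"x":0,"y":0,"z":-40,"rx":0,"ry":0,"rz":0,"hand":1}
    - {"x":0,"y":0,"z":-80,"rx":0,"ry":0,"rz":0,"hand":1}
    - {"x":0,"y":0,"z":-110,"rx":0,"ry":0,"rz":0,"hand":1}
    - {"x":0,"y":0,"z":-110,"rx":0,"ry":0,"rz":0,"hand":1}

```text
clock: 6.75
tcp_pos: [0.5102, 0.1591, 0.2463]
orientation: [0.001, 0.545, 0.839, 0.001]
wrist_force: [0.3, 0.7, -0.3]
finger_gap: -0.0
```

```bash
python3 g.py .483,-.215,.2 .483,-.215,.091
python3 - <<'E'
from h import *
p=cam("side");save(p,"side3.png",(220,80,380,300),2.7)
E
```

```text
6.75 [0.5102 0.1591 0.2463] yaw tool x 114.0 tz [ 0.003  0.001 -1.   ] q [ 0.15  0.23 -0.03  1.31  0.    1.3 ] gap -3.393589468743547e-05 F [ 0.3  0.7 -0.3]
.483,-.215,.2 ->tool mm [-330.6 -177.2   46. ]
.483,-.215,.091 ->tool mm [-330.6 -177.5  155. ]
```

View pics/side3.png

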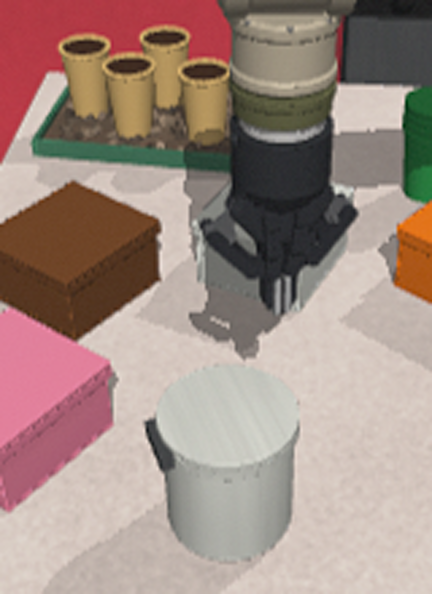

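The round lid is shut and level, at (225,415), with the arm clear. Now on to the square caddy.

arm_command:
  motion:
    - {"x":-40,"y":-21,"z":0,"rx":0,"ry":0,"rz":6,"hand":1}
    - {"x":-80,"y":-43,"z":0,"rx":0,"ry":0,"rz":12,"hand":1}
    - {"x":-120,"y":-64,"z":0,"rx":0,"ry":0,"rz":18,"hand":1}
    - {"x":-160,"y":-86,"z":0,"rx":0,"ry":0,"rz":24,"hand":1}
    - {"x":-200,"y":-107,"z":0,"rx":0,"ry":0,"rz":30,"hand":1}
    - {"x":-240,"y":-129,"z":0,"rx":0,"ry":0,"rz":36,"hand":1}
    - {"x":-280,"y":-150,"z":10,"rx":0,"ry":0,"rz":42,"hand":1}
    - {"x":-315,"y":-169,"z":30,"rx":0,"ry":0,"rz":46,"hand":1}
    - {"x":-331,"y":-177,"z":60,"rx":0,"ry":0,"rz":46,"hand":1}
    - {"x":-331,"y":-177,"z":80,"rx":0,"ry":0,"rz":46,"hand":1}

```text
clock: 8.05
tcp_pos: [0.4804, -0.2161, 0.1608]
orientation: [-0.002, 0.83, 0.558, -0.001]
wrist_force: [0.9, -0.1, 0.1]
finger_gap: -0.0
```

arm_command:
  motion:
    - {"x":0,"y":0,"z":0,"rx":0,"ry":0,"rz":0,"hand":1}
    - {"x":0,"y":0,"z":0,"rx":0,"ry":0,"rz":0,"hand":1}

```text
clock: 8.3
tcp_pos: [0.4821, -0.2151, 0.164]
orientation: [-0.0, 0.829, 0.559, -0.0]
wrist_force: [0.5, -0.4, 1.2]
finger_gap: -0.0
```

```bash
python3 g.py .483,-.215,.1 .483,-.215,.091
python3 - <<'E'
from h import *
p=cam("side");save(p,"side4.png",(220,80,440,300),2.7)
p=cam("top");save(p,"top4.png",(230,110,480,310),2.7)
E
```

```text
8.3 [ 0.4821 -0.2151  0.164 ] yaw tool x 68.0 tz [-0.001  0.    -1.   ] q [-0.57  0.25 -0.2   1.12 -0.    1.38] gap -1.2814102640771988e-05 F [ 0.5 -0.4  1.2]
.483,-.215,.1 ->tool mm [ 0.5  0.8 64. ]
.483,-.215,.091 ->tool mm [ 0.5  0.8 73. ]
```

View pics/side4.png

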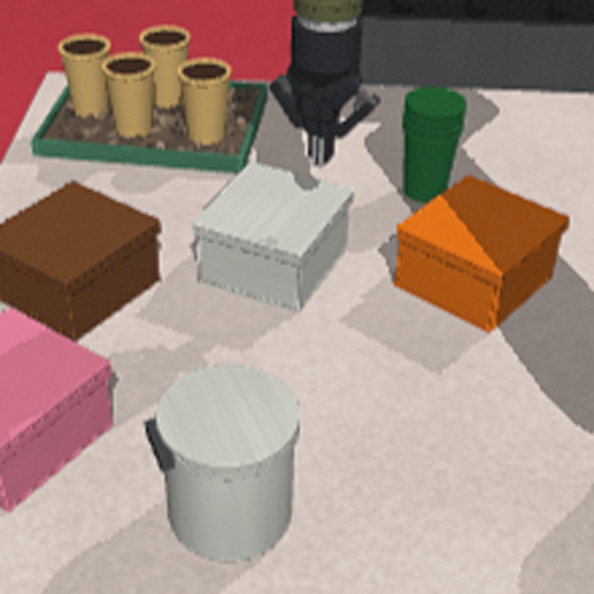

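The tip at (318,160) hovers over the front part of the aluminium lid, and the round lid is still shut.

arm_command:
  motion:
    - {"x":0,"y":0,"z":25,"rx":0,"ry":0,"rz":0,"hand":1}
    - {"x":0,"y":0,"z":50,"rx":0,"ry":0,"rz":0,"hand":1}
    - {"x":0,"y":0,"z":64,"rx":0,"ry":0,"rz":0,"hand":1}
    - {"x":0,"y":0,"z":68,"rx":0,"ry":0,"rz":0,"hand":1}
    - {"x":0,"y":0,"z":71,"rx":0,"ry":0,"rz":0,"hand":1}
    - {"x":0,"y":0,"z":73,"rx":0,"ry":0,"rz":0,"hand":1}
    - {"x":0,"y":0,"z":75,"rx":0,"ry":0,"rz":0,"hand":1}
    - {"x":0,"y":0,"z":77,"rx":0,"ry":0,"rz":0,"hand":1}
    - {"x":0,"y":0,"z":78.5,"rx":0,"ry":0,"rz":0,"hand":1}
    - {"x":0,"y":0,"z":78.5,"rx":0,"ry":0,"rz":0,"hand":1}

```text
clock: 9.65
tcp_pos: [0.4826, -0.2158, 0.0858]
orientation: [0.0, 0.829, 0.559, 0.0]
wrist_force: [0.1, 0.1, 3.7]
finger_gap: 0.0001
```

arm_command:
  motion:
    - {"x":0,"y":0,"z":0.7,"rx":0,"ry":0,"rz":0,"hand":1}
    - {"x":0,"y":0,"z":1.3,"rx":0,"ry":0,"rz":0,"hand":1}
    - {"x":0,"y":0,"z":1.3,"rx":0,"ry":0,"rz":0,"hand":1}

```text
clock: 10.02
tcp_pos: [0.4826, -0.2157, 0.0844]
orientation: [0.0, 0.829, 0.559, 0.0]
wrist_force: [0.7, 0.3, 3.6]
finger_gap: -0.0
```

arm_command:
  motion:
    - {"x":0,"y":0,"z":-8,"rx":0,"ry":0,"rz":0,"hand":1}
    - {"x":0,"y":-10,"z":-45,"rx":0,"ry":0,"rz":0,"hand":1}
    - {"x":0,"y":-20,"z":-100,"rx":0,"ry":0,"rz":0,"hand":1}
    - {"x":0,"y":-25,"z":-150,"rx":0,"ry":0,"rz":0,"hand":1}
    - {"x":0,"y":-25,"z":-170,"rx":0,"ry":0,"rz":0,"hand":1}
    - {"x":0,"y":-25,"z":-170,"rx":0,"ry":0,"rz":0,"hand":1}
    - {"x":0,"y":-25,"z":-170,"rx":0,"ry":0,"rz":0,"hand":1}
    - {"x":0,"y":-25,"z":-170,"rx":0,"ry":0,"rz":0,"hand":1}
    - {"x":0,"y":-25,"z":-170,"rx":0,"ry":0,"rz":0,"hand":1}
    - {"x":0,"y":-25,"z":-170,"rx":0,"ry":0,"rz":0,"hand":1}

```text
clock: 11.28
tcp_pos: [0.4589, -0.206, 0.2537]
orientation: [-0.0, 0.829, 0.559, -0.0]
wrist_force: [0.5, 0.5, -0.0]
finger_gap: -0.0001
```

```bash
python3 g.py
python3 - <<'E'
from h import *
p=cam("side");save(p,"side5.png")
w=cloud(p)
for nm,b in [("cups",(370,100,392,156)),("jar",(345,318,385,345)),("round lid",(285,225,315,245))]:
    q=w[b[1]:b[3],b[0]:b[2]].reshape(-1,3);q=q[np.isfinite(q[:,2])&(q[:,2]>.09)];print(nm,np.median(q,0).round(3),q.max(0).round(3))
p=cam("top");save(p,"top5.png");w=cloud(p)
for nm,b in [("cups",(438,255,482,295)),("jar",(172,238,212,270))]:
    q=w[b[1]:b[3],b[0]:b[2]].reshape(-1,3);t=q[q[:,2]>.1];print(nm,t.mean(0),len(t))
E
```

```text
11.275 [ 0.4589 -0.206   0.2537] yaw tool x 68.0 tz [-0.001  0.    -1.   ] q [-0.58  0.17 -0.09  1.32 -0.    1.37] gap -9.835107314086516e-05 F [ 0.5  0.5 -0. ]
cups [ 0.334 -0.396  0.13 ] [ 0.372 -0.251  0.144]
jar [0.409 0.422 0.118] [0.444 0.447 0.122]
round lid [0.56  0.186 0.14 ] [0.599 0.22  0.143]
cups [ 0.33079726 -0.42147783  0.13919155] 648
jar [0.40669702 0.41841147 0.11858668] 374
```

View pics/side5.png

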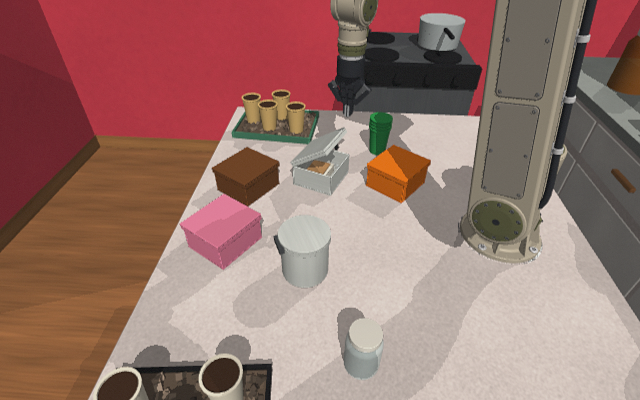

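View pics/top5.png

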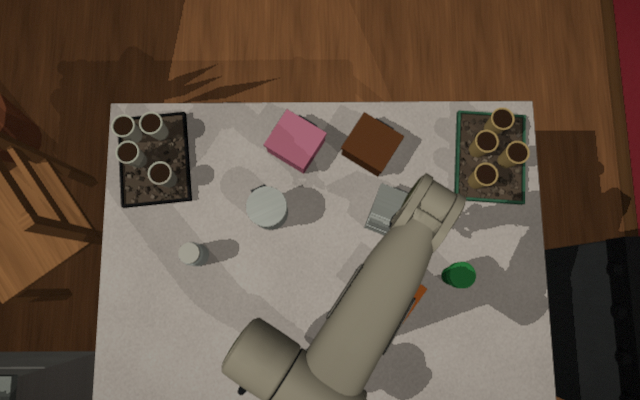

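The square lid at (322,148) in the side view stands open, and the round lid at (304,232) is level at about 0.141 m. The cups and jar haven't moved, and the arm is clear. One short wait, a recheck, then I hand in.

arm_command:
  motion:
    - {"x":0,"y":0,"z":-15,"rx":0,"ry":0,"rz":0,"hand":1}
    - {"x":0,"y":0,"z":-15,"rx":0,"ry":0,"rz":0,"hand":1}
    - {"x":0,"y":0,"z":-15,"rx":0,"ry":0,"rz":0,"hand":1}
    - {"x":0,"y":0,"z":-15,"rx":0,"ry":0,"rz":0,"hand":1}
    - {"x":0,"y":0,"z":-15,"rx":0,"ry":0,"rz":0,"hand":1}
    - {"x":0,"y":0,"z":-15,"rx":0,"ry":0,"rz":0,"hand":1}

```text
clock: 12.12
tcp_pos: [0.4591, -0.2061, 0.2691]
orientation: [-0.0, 0.829, 0.559, -0.0]
wrist_force: [-0.3, -0.5, 0.6]
finger_gap: 0.0
```

Run:
```python
from h import *
p=cam("side");save(p,"side6.png",(200,80,440,300),2.5);w=cloud(p)
q=w[225:245,285:315].reshape(-1,3);print("round",np.nanmedian(q,0))
q=w[128:160,300:345].reshape(-1,3);print("square lid max z", np.nanpercentile(q[:,2],[50,95]))
print(get_state()["wrist_force"])
```

```text
round [0.56015446 0.18642341 0.13957451]
square lid max z [0.09649293 0.16446105]
[ 0.21763954 -0.13626368  0.94591789]
```

View pics/side6.png

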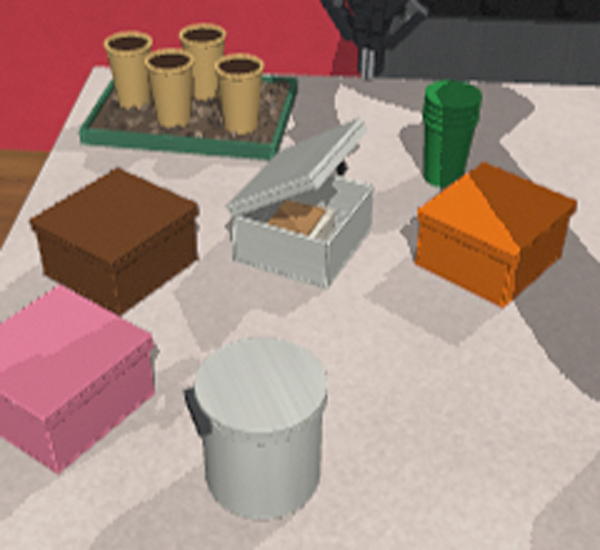

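The round lid is shut at (260,385) and the square lid is open at (300,170). The gripper is well clear, so I'm handing in.

```bash
python3 -c "
from workcell import hand_in; print(hand_in())"
```

```text
the job is handed in; nothing more can be done
None
```

Both lids are done and the job is handed in at about 12 s. I pressed the tall round caddy's raised lid down until it latched. Then I pressed the aluminium square caddy's lid, and it sprang open when released.

- **Lids:** In the last pictures, about 1–2 s after the square lid was released, the round lid is level at about 0.140 m. The square lid stands open with its front at about 0.16 m.
- **Bystanders:** The cups and jar are within about 0.3 mm of where they started. No brown, orange or pink look-alike was touched.
- **Force and clearance:** The highest wrist force I read was about 5.5 N. The gripper is well clear of everything.
- **Disagreement:** My first position for the round caddy was about 6–7 mm off when projected onto the images. I corrected it before moving, and no later check disagreed or failed.

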